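# Hang the order caddy on the order rail and push the sliding stop home

## Task

Hang the red order caddy on the order rail: lift its hook over the rail's front lip at the left end, lower it until the hook sits in the channel behind the lip, and press it down there for a moment with about 10 N to be sure it is seated. Then, with the hook kept seated, slide the caddy to the right until it has pushed the orange sliding stop fully home, press on it for a moment with about 10 N, and let go so that the caddy hangs there. Never use more than 25 N on rail or stop, push the stop only with the caddy, and leave the tin, the spice jar and the red sauce bottle where they stand.

Things in the scene. Friction and masses are not known exactly. Their poses are not given: they have to be found in the camera images.
- order_caddy: loose red steel bin 60 (x) x 80 (y) x 45 mm, open on top, about 0.2 kg, with a steel back plate (50 mm wide, rear face at x = 33 mm, up to z = 106 mm), a hook behind it and a black grip tab on top. Origin on its underside, 3 mm to the -x side of the bin's middle; z up, +x from bin to hook. Starts upright on the table, hook side away from the robot. Hangs with its +x along the rail's +x
- hook_nose (a point): middle of the lower edge of the hook's nose: x = 47, y = 0, z = 78 mm in the caddy's frame, axes as the caddy's. The nose is 6 mm thick (x), 36 mm wide (y), hangs 22 mm below the hook arm (arm z = 100 to 106 mm), lower edge rounded; the gap between nose and back plate is 11 mm
- grip_tab (a point): grip point in the black grip tab: x = 36, y = 0, z = 135 mm in the caddy's frame, axes as the caddy's. The tab is 12 mm thick in x, 32 mm wide in y (pinch it across this width, from above) and reaches from z = 106 to 156 mm
- order_rail: fixed aluminium channel rail, 380 mm long in y, on two posts. Origin on the table under the channel's middle; x away from the robot, y left along the rail. Channel 11 mm wide (x = -5.5 to 5.5 mm), bed at z = 145 mm; front (anti-jump) lip 6 mm thick, rounded top at z = 161 mm; back wall 6 mm thick, top at z = 165 mm. A skirt flush with the lip's front (x = -11.5 mm) reaches down to z = 84 mm
- load_point (a point): point on the channel bed 120 mm left (+y) of the rail's middle, the place to lower the hook in: the channel is always free from the left end to the rail's middle; axes as the rail's
- rail_mid (a point): point on the channel bed at the rail's middle (y = 0, z = 145 mm in the rail's frame); axes as the rail's
- gate (a joint): orange sliding stop in the channel, 10 mm wide, top at z = 172 mm. 0 = leftmost, grows when pushed right (rail's -y), 0.020 m = fully home on a hard end. Starts at 0 to 0.004, needs about 5 N to move, stays where left. Its place along the rail is not measured: at 0 its left face is 5 to 70 mm right of the rail's middle, to be felt for
- tin_1: food tin 76 mm across, 58 mm high, bystander; origin under its middle
- spice_jar_1: spice jar with black cap, 41 mm across, 105 mm high, bystander; origin under its middle
- chilli_bottle: red squeeze bottle with a nozzle, 62 mm across, 222 mm high, behind the rail, bystander; origin under its middle
There are look-alikes about, which are no part of the job. Of the things that look like the order_caddy, take the one that is farthest from the robot's base at the start.

How it is judged (in metres and radians):
On the way, in this order (a step that is already met when the one before it is completed fails the run):
1. the hook is seated in the channel behind the lip and pressed on the rail with over 7 N, the stop not yet pushed (below 7 mm) (x of hook_nose in the frame of rail_mid between -0.006 and 0.006 m and z of hook_nose in the frame of rail_mid between -0.004 and 0.004 m and y of hook_nose in the frame of rail_mid below 0.18 m and value of joint gate below 0.007 m and contact force between order_caddy and order_rail above 7 N), for 0.2 s.
2. the stop is pushed home and pressed with over 7 N by the caddy, its hook still behind the lip (x of hook_nose in the frame of rail_mid between -0.006 and 0.006 m and z of hook_nose in the frame of rail_mid below 0.006 m and value of joint gate above 0.0185 m and contact force between order_caddy and gate above 7 N), for 0.2 s.
At the end, for the whole second after the job is handed in: The caddy hangs released and at rest, upright within 0.2 rad, its hook nose in the channel behind the lip (within 6 mm of the channel's middle plane and 4 mm of the bed), and the sliding stop is home (joint above 0.0185 of 0.020 m) (x of hook_nose in the frame of rail_mid between -0.006 and 0.006 m and z of hook_nose in the frame of rail_mid between -0.004 and 0.004 m and value of joint gate above 0.0185 m and angle between order_caddy's own z axis and vertical below 0.2 rad and linear speed of order_caddy below 0.02 m/s); the robot touches nothing.
It fails at once if caddy and rail pressed together with more than 25 N (contact force between order_caddy and order_rail above 25 N).
It fails at once if caddy and stop pressed together with more than 25 N (contact force between order_caddy and gate above 25 N).
It fails at once if the stop pushed with the robot instead of the caddy (contact force between any of the fingers, the arm and gate above 1 N).
It fails at once if tin, spice jar or sauce bottle disturbed (moved 30 mm) (distance of any of tin_1, spice_jar_1, chilli_bottle from where it was at the start of the episode above 0.03 m or angle between any of spice_jar_1, chilli_bottle's own z axis and vertical above 0.5 rad).
It also fails if it takes over 72 s, if anything falls off the work surface, if the arm or the gripper's body presses on something with over 40 N, if the wrist force passes 120 N, or if a joint passes its speed limit or range.

## Robot

A 6-joint arm with a two-finger parallel gripper is mounted at the origin on a cart in front of the work surface, level with it; the furniture and walls round the work are solid. World frame = base frame: x ahead of the robot, y to its left, z up, the work surface at z = 0. Lengths are in m, angles in degrees, forces in N, time in s.
With the tool pointing down it reaches from about 0.35 to 0.875 m from the base axis. Payload 4.2 kg.
Tool frame: the origin (TCP) lies on the centre line of the jaws, within the pads' length; the fingertips stand tip_reach ahead of it and the grasp point (between the pads) is the TCP (tip_reach is the distance from the TCP to the fingertips, in m); z points along the fingers, y is the line along which they close (so a half turn about z gives the same grasp; the last joint's range is limited). The gripper opens to 87 mm and grips with 3 to 60 N. Pads are 19 mm wide; open, the fingers measure 117 mm over their backs; the gripper's body (75 mm by 190 mm) begins 51 mm behind the grasp point.
Start: joints at [77.957, 22.042, 0.453, 0, -68.411, -14.817], TCP at [0.282, 0.558, 0.242] pointing down, gripper open.
Joint ranges: [-179.83, 179.83], [-69.29, 118.12], [-61.27, 80.66], [-181.25, 117.63], [-171.15, -9.14], [-177.46, 177.46]. Speed limits (degrees/s): [159.86, 159.86, 180, 180, 180, 180].

## Interface

Orientations are given as a 3x3 rotation matrix whose columns are the frame's x, y, z axes.
In Python, from station import sense, capture, finish_job, tip_reach gives the robot as it stands.
- The arm moves only by the tool arm_command, never from a script. Its argument "deltas" is a list of rows, each a list of 7 numbers: the turn, a rotation vector about the tool's x, y, z in rad, then the shift along the tool's x, y, z in cm, then the closure, from -1 (fully open) to 1 (shut), so that 0 is half open. In form: [[rx, ry, rz, dx, dy, dz, hand], ...]. A call has 1 to 8 rows; each row is the pose to reach, as a shift and turn from the pose commanded when the call began, along the tool's axes at that moment; what a row does not reach only later rows make up. A row lasts 1/12 s, in which the tool goes at most 41.7 mm and 7.16 degrees, less where a joint would pass 70% of its speed; a pose out of reach is approached as far as the arm can. A call with a gripper value outside its range is refused whole. The fingers move at their own pace and stop on an object; the grip force is fixed at half the most. Time passes only in rows, so rows that repeat a pose let the fingers close. It gives the time, the measured TCP pose, the force, the opening and the grip force at its end, in the units of the state.
- sense(): the state, without advancing time (a new reading comes with each control period).
- capture(name): name is "scene" or "side" or "wrist"; returns a dict with "pixels" (420x560x3 uint8, blue, green, red), "fovy" (degrees; the focal length in pixels is half the picture's height over the tangent of half this angle, whatever the lens; pixels are square), "cx", "cy" (the principal point, pixels), "k1" (the pictures are not rectified: a ray, as slopes to the right and down, at radius r is drawn at 1 + k1 r^2 times it, then the intrinsics apply), "rvec" (rotation vector, rad) and "tvec" (3), from world to camera coordinates, as OpenCV has them. Camera axes: x right, y down, z forward; pixel columns grow to the right and rows downward; lengths in m; the calibration is good to about 2 mm. A picture is of the moment at which its call begins. There is no depth.
- finish_job(): hands the job in; it is judged then, once.
The state is a dict: "time_s": time; "joints": joint angles; "joint_velocities": joint speeds; "effort": joint torques, N m; "tcp_pos": TCP position; "ee_rot": TCP orientation; "wrist_force": force on the tool from outside, world axes, zero at the start; "moment": the same for the moment, N m; "gripper_width": opening from 0.0 (shut) to 1.0 (fully open); "gripper_force": force on a finger pad.
Only numpy, scipy, OpenCV 4.12 (cv2) and the standard library are available. Lean on these libraries where they do the work, as an engineer would, in place of code of your own. Each camera call takes 0.05 s, during which the arm holds its last target. There are 200 camera calls.

## Working session

There is one attempt and no reset: what is moved stays moved. The work goes in short steps, Python scripts to look and compute and a tool call to move; the robot and the scene stay as the last step left them, time stands still between calls to the robot, and variables do not carry over. Pictures are saved under pics/ and viewed, at most 10 in all, crops included, and the job is handed in when it is done.

Besides the shell and the picture viewer there is one more tool, called after "Emit:" as name(argument=value, ...) on one line, values as JSON. arm_command: Moves the arm, as the interface text tells. Its arguments: {"type":"object","properties":{"deltas":{"type":"array"}},"required":["deltas"]}

```bash
mkdir -p pics; cat > h.py <<'E'
import numpy as np, cv2
from station import sense, capture, finish_job, tip_reach
def cam(c):
    R,_=cv2.Rodrigues(np.array(c["rvec"],float)); f=c["pixels"].shape[0]/2/np.tan(np.radians(c["fovy"])/2)
    return R,np.array(c["tvec"],float).ravel(),f
def proj(c,P):
    R,t,f=cam(c); q=np.atleast_2d(P)@R.T+t; s=q[:,:2]/q[:,2:]; r2=(s**2).sum(1,keepdims=True)
    return s*(1+c["k1"]*r2)*f+[c["cx"],c["cy"]]
def ray(c,uv):
    R,t,f=cam(c); d=(np.array(uv,float)-[c["cx"],c["cy"]])/f; s=d.copy()
    for _ in range(30): s=d/(1+c["k1"]*(s@s))
    return -R.T@t, R.T@np.r_[s,1]
def onz(c,uv,z):
    o,d=ray(c,uv); return o+d*(z-o[2])/d[2]
def tri(obs):
    A=np.zeros((3,3));b=np.zeros(3)
    for c,uv in obs:
        o,d=ray(c,uv); d/=np.linalg.norm(d); M=np.eye(3)-np.outer(d,d); A+=M;b+=M@o
    return np.linalg.solve(A,b)
E
python3 - <<'E'
from h import *
import pickle
C={n:capture(n) for n in("scene","side","wrist")}
pickle.dump(C,open("c0.pkl","wb"))
for n in C: cv2.imwrite(f"pics/{n}0.png",C[n]["pixels"]); print(n,C[n]["fovy"],ray(C[n],(280,210)))
s=sense(); print(s["tcp_pos"],s["ee_rot"],s["wrist_force"],tip_reach,s["time_s"])
E
```

```text
scene 44.40186451013379 (array([-0.0423726 , -0.45148239,  1.05614913]), array([ 0.48437687,  0.37486657, -0.79055049]))
side 56.9269281104795 (array([ 0.45746823, -0.66061502,  0.69830052]), array([ 0.13426043,  0.74103289, -0.65791684]))
wrist 65.76221096762369 (array([0.34228934, 0.52688894, 0.38320367]), array([-0.21619688,  0.11239345, -0.96987167]))
[0.28217669 0.55718923 0.24074114] [[ 8.92057319e-01 -4.51921809e-01 -6.46692039e-04]
 [-4.51922260e-01 -8.92056060e-01 -1.50230824e-03]
 [ 1.02040308e-04  1.63239959e-03 -9.99998662e-01]] [-0.61173096  0.13411649  0.09435089] 0.019 0.15
```

View pics/scene0.png

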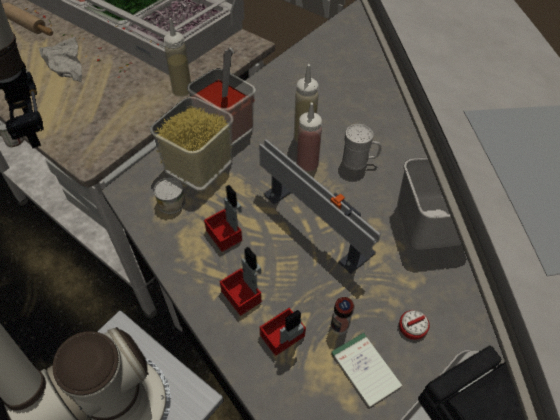

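View pics/side0.png

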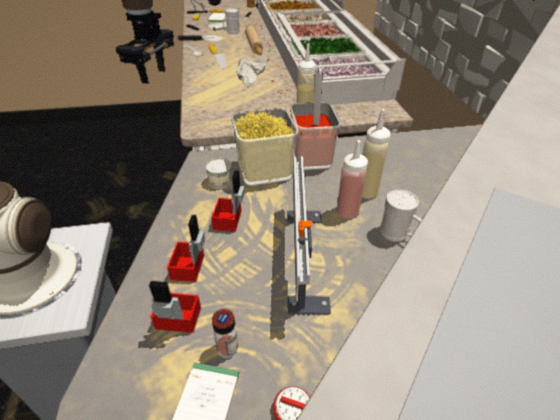

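Scene picture: the red caddies stand at pixels (223,230), (241,290) and (283,332), the rail runs from (262,145) to (375,240), the stop is near (340,200), the tin at (168,195), the jar at (342,315) and the bottle at (310,145). In the side picture the same caddies are at (227,213), (185,260) and (175,312). Candidates (scene): (223,230), (241,290), (283,332). I'll work out which is farthest from the base and check it in a crop.

```bash
python3 - <<'E'
from h import *
import pickle
C=pickle.load(open("c0.pkl","rb")); a,b=C["scene"],C["side"]
for uv,uw in (((223,230),(227,213)),((241,290),(185,260)),((283,332),(175,312))):
    p=onz(a,uv,.03);q=onz(b,uw,.03); print(p,q,np.hypot(*p[:2]))
A=a["pixels"][135:285,195:395]; B=b["pixels"][150:330,200:340]
A=cv2.resize(A,None,fx=4,fy=4,interpolation=cv2.INTER_CUBIC); cv2.imwrite("pics/cropA.png",A)
B=cv2.resize(b["pixels"][145:320,150:350],None,fx=3.4,fy=3.4,interpolation=cv2.INTER_CUBIC); cv2.imwrite("pics/cropB.png",B)
E
```

```text
[0.45056824 0.10591211 0.03      ] [0.45618105 0.10408823 0.03      ] 0.4628489077297642
[ 0.35192398 -0.03754374  0.03      ] [ 0.35020267 -0.04120076  0.03      ] 0.3539209240187761
[ 0.3300381  -0.17512183  0.03      ] [ 0.33162709 -0.17804733  0.03      ] 0.3736211996205192
```

View pics/cropA.png

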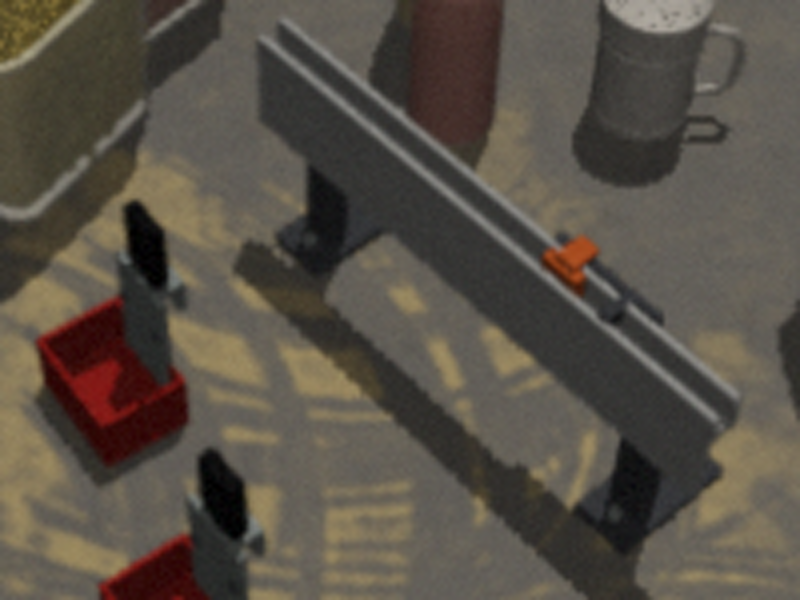

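View pics/cropB.png

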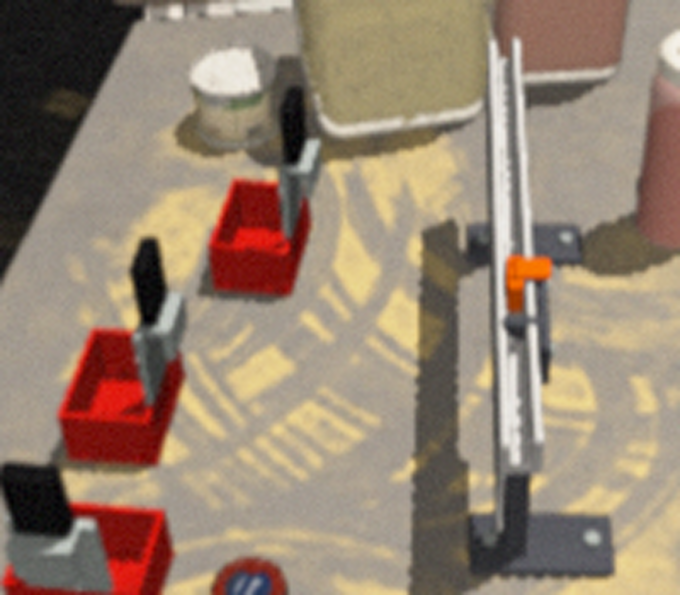

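Crop A shows the candidate standing alone with its bin rim corners at about (40,343), (110,405) and (187,378) and its tab top near (143,215). Lip ends are at (262,38) and (718,428), and the stop is at (570,262). Crop B confirms it from the side, with rim corners at (232,180), (215,243) and (295,250). It is the farthest from the base (0.46 m against 0.35 and 0.37 m). Now I'll fit the poses.

```bash
cat > fit.py <<'E'
from h import *
import pickle
from scipy.optimize import least_squares
C=pickle.load(open("c0.pkl","rb")); a,b=C["scene"],C["side"]
A=lambda u,v:(a,(195+(u+.5)/4-.5,135+(v+.5)/4-.5)); B=lambda u,v:(b,(150+(u+.5)/3.4-.5,145+(v+.5)/3.4-.5))
def fit(pts,x0):
    def w(p,L): c,s=np.cos(p[2]),np.sin(p[2]); return np.array([p[0]+c*L[0]-s*L[1],p[1]+s*L[0]+c*L[1],L[2]])
    f=lambda p:np.concatenate([proj(o[0],w(p,L))[0]-o[1] for L,o in pts])
    r=least_squares(f,x0,loss="soft_l1"); print(r.x[:2].round(4),np.degrees(r.x[2]).round(2)); print(f(r.x).reshape(-1,2).round(1).tolist()); return r.x
x0,x1,y=-.027,.033,.04
cad=[((x0,y,.045),A(40,343)),((x0,-y,.045),A(112,406)),((x1,-y,.045),A(187,378)),((x0,-y,0),A(108,465)),((x1,-y,0),A(187,421)),
((x0,y,.045),B(232,181)),((x0,-y,.045),B(213,243)),((x1,-y,.045),B(294,250)),((x0,-y,0),B(213,288)),((x1,-y,0),B(290,294)),
((.036,0,.156),A(143,213)),((.036,0,.156),B(294,89))]
rail=[((-.0085,.19,.161),A(263,37)),((-.0085,-.19,.161),A(719,427)),((.0085,.19,.165),A(283,20)),((.0085,-.19,.165),A(738,394)),
((-.0115,.19,.084),A(260,119)),((-.0085,.19,.161),B(492,40)),((.0085,.19,.165),B(517,40)),((.0085,-.19,.165),B(541,440))]
pc=fit(cad,[.45,.1,0]); pr=fit(rail,[.6,.0,0])
c,s=np.cos(pc[2]),np.sin(pc[2]); print("grip",pc[0]+c*.036,pc[1]+s*.036)
M=np.array([[np.cos(pr[2]),-np.sin(pr[2])],[np.sin(pr[2]),np.cos(pr[2])]])
g=onz(*A(568,250),.172); print("stop railframe",M.T@(g[:2]-pr[:2])); print("load",pr[:2]+M@[0,.12])
g=onz(*A(545,250),.172); print("stop left railframe",M.T@(g[:2]-pr[:2]))
E
python3 fit.py
```

```text
[0.4531 0.1122] -15.07
[[-1.3, -1.3], [-1.8, 4.7], [0.3, -0.5], [0.8, 0.3], [1.3, -0.7], [0.1, -1.5], [-0.9, 0.3], [-1.1, -0.3], [1.1, -0.0], [1.4, -0.3], [0.2, 0.4], [-0.3, 1.6]]
[ 0.6118 -0.0487] -10.66
[[-0.2, -0.7], [0.2, -1.5], [0.0, -0.8], [1.1, 1.4], [0.3, 0.7], [0.1, -0.1], [-0.4, -1.4], [-0.6, 0.0]]
grip 0.48791115762906345 0.10283377224757864
stop railframe [ 0.00571235 -0.05959398]
load [0.63396826 0.06925088]
stop left railframe [-0.00403752 -0.05121215]
```

```bash
cat >> h.py <<'E'
from scipy.spatial.transform import Rotation as Ro
def go(p,yaw):
    """tool-axis delta (rad, cm) from measured pose to TCP p, pointing down, tool x at yaw deg"""
    s=sense(); R=np.array(s["ee_rot"]); c,n=np.cos(np.radians(yaw)),np.sin(np.radians(yaw))
    T=np.array([[c,n,0],[n,-c,0],[0,0,-1.]])
    rv=Ro.from_matrix(R.T@T).as_rotvec(); d=R.T@(np.array(p)-s["tcp_pos"])*100
    print("t",round(s["time_s"],2),"rv",rv.round(4),"d cm",d.round(3),"F",np.round(s["wrist_force"],2),"tcp",np.round(s["tcp_pos"],4),"w",s["gripper_width"],s["gripper_force"])
E
python3 -c "
from h import *
go([.488,.103,.28],-15.07)
import pickle;C=pickle.load(open('c0.pkl','rb'));print(onz(C['scene'],(232,150),.15),onz(C['scene'],(185,190),.0))"
```

```text
t 0.15 rv [ 1.600e-03  1.000e-04 -2.059e-01] d cm [38.887 31.221 -3.871] F [-0.61  0.13  0.09] tcp [0.2822 0.5572 0.2407] w 0.9991890566674796 0.0
[0.58564867 0.18584796 0.15      ] [0.49886843 0.29097998 0.        ]
```

Emit:
arm_command(deltas=[[0, 0, 0, 0, 0, -3.9, -1], [0, 0, -0.1, 6, 5, -3.9, -1], [0, 0, -0.206, 38.9, 31.2, -3.9, -1], [0, 0, -0.206, 38.9, 31.2, -3.9, -1], [0, 0, -0.206, 38.9, 31.2, -3.9, -1], [0, 0, -0.206, 38.9, 31.2, -3.9, -1], [0, 0, -0.206, 38.9, 31.2, -3.9, -1], [0, 0, -0.206, 38.9, 31.2, -3.9, -1]])

```text
time_s: 0.82
tcp_pos: [0.4027, 0.2898, 0.2805]
ee_rot: [[0.966, -0.259, -0.0], [-0.259, -0.966, -0.0], [-0.0, 0.0, -1.0]]
wrist_force: [0.0, 0.1, 0.7]
gripper_width: 1.002
gripper_force: 0.0
```

```bash
python3 -c "
from h import *
go([.488,.103,.28],-15.07)"
```

```text
t 0.82 rv [0.0001 0.0002 0.0008] d cm [13.081 15.825  0.049] F [0.03 0.13 0.72] tcp [0.4027 0.2898 0.2805] w 1.001910777634715 0.0
```

Emit:
arm_command(deltas=[[0, 0, 0, 13.1, 15.8, 0, -1], [0, 0, 0, 13.1, 15.8, 0, -1], [0, 0, 0, 13.1, 15.8, 0, -1], [0, 0, 0, 13.1, 15.8, 0, -1], [0, 0, 0, 13.1, 15.8, 0, -1], [0, 0, 0, 13.1, 15.8, 0, -1], [0, 0, 0, 13.1, 15.8, 0, -1], [0, 0, 0, 13.1, 15.8, 0, -1]])

```text
time_s: 1.48
tcp_pos: [0.4878, 0.105, 0.2802]
ee_rot: [[0.965, -0.261, -0.001], [-0.261, -0.965, -0.0], [-0.001, 0.0, -1.0]]
wrist_force: [-0.4, -0.2, 0.4]
gripper_width: 1.0
gripper_force: 0.0
```

```bash
python3 -c "
from h import *
go([.488,.103,.135],-15.07)
c=capture('wrist'); 
import pickle;pickle.dump(c,open('w1.pkl','wb'))
# predicted points: tab top corners, rim corners
p=np.array([.4531,.1122]);t=np.radians(-15.07);M=np.array([[np.cos(t),-np.sin(t)],[np.sin(t),np.cos(t)]])
im=c['pixels'].copy()
for L in [(.030,.016,.156),(.030,-.016,.156),(.042,.016,.156),(.042,-.016,.156),(-.027,.04,.045),(-.027,-.04,.045),(.033,-.04,.045),(.033,.04,.045)]:
    u=proj(c,np.r_[p+M@L[:2],L[2]])[0]; print(L,u.round(1)); cv2.circle(im,tuple(u.round().astype(int).tolist()),2,(0,255,0),1)
cv2.imwrite('pics/w1.png',im)"
```

```text
t 1.48 rv [ 0.0002  0.0006 -0.0007] d cm [ 0.078  0.191 14.525] F [-0.38 -0.17  0.41] tcp [0.4878 0.105  0.2802] w 0.9997668825164768 0.0
(0.03, 0.016, 0.156) [265.  216.4]
(0.03, -0.016, 0.156) [302.5 216.4]
(0.042, 0.016, 0.156) [264.8 202.6]
(0.042, -0.016, 0.156) [302.8 202.7]
(-0.027, 0.04, 0.045) [250.4 237.4]
(-0.027, -0.04, 0.045) [315.6 237.4]
(0.033, -0.04, 0.045) [317.  189.2]
(0.033, 0.04, 0.045) [249.3 189.2]
```

View pics/w1.png

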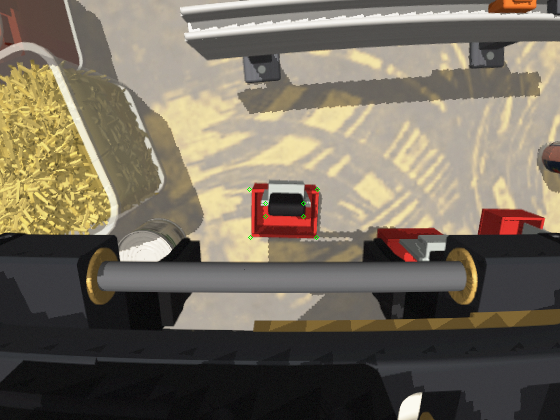

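The wrist picture shows the predicted corners (green) lying on the target caddy, with the tab at about (286,205) between the fingers; the tin at (150,240) is lower than the fingertips will go. I'll descend.

Emit:
arm_command(deltas=[[0, 0, 0, 0.08, 0.25, 3, -1], [0, 0, 0, 0.08, 0.25, 6, -1], [0, 0, 0, 0.08, 0.25, 9, -1], [0, 0, 0, 0.08, 0.25, 11, -1], [0, 0, 0, 0.08, 0.25, 13, -1], [0, 0, 0, 0.08, 0.25, 14, -1], [0, 0, 0, 0.08, 0.25, 14.5, -1], [0, 0, 0, 0.08, 0.25, 14.5, -1]])

```text
time_s: 2.2
tcp_pos: [0.4873, 0.1035, 0.1346]
ee_rot: [[0.966, -0.258, -0.002], [-0.258, -0.966, -0.001], [-0.002, 0.002, -1.0]]
wrist_force: [0.9, -0.2, 0.1]
gripper_width: 1.0
gripper_force: 0.0
```

Emit:
arm_command(deltas=[[0, 0, 0, 0, 0, 0, 0.2], [0, 0, 0, 0, 0, 0, 1], [0, 0, 0, 0, 0, 0, 1], [0, 0, 0, 0, 0, 0, 1], [0, 0, 0, 0, 0, 0, 1], [0, 0, 0, 0, 0, 0, 1], [0, 0, 0, 0, 0, 0, 1], [0, 0, 0, 0, 0, 0, 1]])

```text
time_s: 2.87
tcp_pos: [0.4882, 0.1025, 0.1356]
ee_rot: [[0.966, -0.26, 0.0], [-0.26, -0.966, 0.0], [0.0, -0.0, -1.0]]
wrist_force: [0.4, 0.1, -0.7]
gripper_width: 0.475
gripper_force: 0.0
```

```bash
python3 -c "
from h import *
go([.488,.103,.135],-15.07)"
```

```text
t 2.87 rv [-0.0001 -0.0002  0.    ] d cm [-0.029 -0.042  0.065] F [ 0.43  0.13 -0.73] tcp [0.4882 0.1025 0.1356] w 0.47491528730346244 0.0
```

Emit:
arm_command(deltas=[[0, 0, 0, 0, 0, 0, 1], [0, 0, 0, 0, 0, 0, 1], [0, 0, 0, 0, 0, 0, 1], [0, 0, 0, 0, 0, 0, 1], [0, 0, 0, 0, 0, 0, 1], [0, 0, 0, 0, 0, 0, 1], [0, 0, 0, 0, 0, 0, 1], [0, 0, 0, 0, 0, 0, 1]])

```text
time_s: 3.53
tcp_pos: [0.488, 0.1025, 0.1355]
ee_rot: [[0.966, -0.26, -0.0], [-0.26, -0.966, -0.0], [-0.0, 0.0, -1.0]]
wrist_force: [0.4, -1.2, -0.3]
gripper_width: 0.365
gripper_force: 29.8
```

```bash
python3 -c "
from h import *
go([.488,.103,.135],-15.07)"
```

```text
t 3.53 rv [0.0002 0.0002 0.0002] d cm [-0.016 -0.043  0.045] F [ 0.37 -1.21 -0.32] tcp [0.488  0.1025 0.1355] w 0.3645032341916001 29.809524856391363
```

Emit:
arm_command(deltas=[[0, 0, 0, 0, 0, -1, 1], [0, 0, 0, 0, 0, -3, 1], [0, 0, 0, 0, 0, -5, 1], [0, 0, 0, 0, 0, -7, 1], [0, 0, 0, 0, 0, -9, 1], [0, 0, 0, 0, 0, -11, 1], [0, 0, 0, 0, 0, -11.5, 1], [0, 0, 0, 0, 0, -11.5, 1]])

```text
time_s: 4.2
tcp_pos: [0.4885, 0.1031, 0.2515]
ee_rot: [[0.966, -0.26, 0.003], [-0.26, -0.966, 0.002], [0.002, -0.003, -1.0]]
wrist_force: [-0.3, 0.1, -2.8]
gripper_width: 0.364
gripper_force: 29.8
```

```bash
cat >> h.py <<'E'
PR=np.array([.6118,-.0487]); YR=-10.66
def MR():
    t=np.radians(YR); return np.array([[np.cos(t),-np.sin(t)],[np.sin(t),np.cos(t)]])
def gonose(x,y,z):
    "tool move to put nose at rail_mid coordinates, tool aligned with rail"
    p=PR+MR()@[x-.011,y]; go(np.r_[p,.145+z+.0575],YR)
    s=sense(); q=MR().T@(np.array(s["tcp_pos"])[:2]-PR); print("nose rail",(q+[.011,0]).round(4),round(s["tcp_pos"][2]-.2025,4),"Frail",(MR().T@np.array(s["wrist_force"])[:2]).round(2))
E
python3 -c "
from h import *
gonose(0,.11,.045)"
```

```text
t 4.2 rv [-0.0025 -0.002  -0.0768] d cm [13.906  0.572  0.428] F [-0.26  0.13 -2.79] tcp [0.4885 0.1031 0.2515] w 0.3640806490472606 29.813268575817347
nose rail [-0.1382  0.1264] 0.049 Frail [-0.28  0.08]
```

Emit:
arm_command(deltas=[[0, 0, -0.03, 2, 0.2, 0, 1], [0, 0, -0.0768, 5, 0.57, 0, 1], [0, 0, -0.0768, 8, 0.57, 0, 1], [0, 0, -0.0768, 11, 0.57, 0, 1], [0, 0, -0.0768, 12.5, 0.57, 0, 1], [0, 0, -0.0768, 13.5, 0.57, 0, 1], [0, 0, -0.0768, 13.9, 0.57, 0, 1], [0, 0, -0.0768, 13.9, 0.57, 0, 1]])

```text
time_s: 4.87
tcp_pos: [0.6205, 0.0608, 0.2487]
ee_rot: [[0.983, -0.186, -0.003], [-0.186, -0.983, -0.001], [-0.003, 0.001, -1.0]]
wrist_force: [0.2, 0.5, -2.5]
gripper_width: 0.364
gripper_force: 29.9
```

```bash
python3 -c "
from h import *
gonose(0,.11,.045)
a=capture('scene');b=capture('side')
import pickle;pickle.dump((a,b),open('c2.pkl','wb'))
u=proj(a,np.r_[PR+MR()@[0,.11],.17])[0];v=proj(b,np.r_[PR+MR()@[0,.11],.17])[0];print(u,v)
def crop(c,u,o):
    x,y=(u-[50,60]).round().astype(int); print(x,y); return cv2.resize(c['pixels'][y:y+120,x:x+80],None,fx=5,fy=5,interpolation=cv2.INTER_CUBIC)
cv2.imwrite('pics/c2.png',np.hstack([crop(a,u,0),crop(b,v,0)]))"
```

```text
t 4.87 rv [ 0.0011  0.003  -0.0006] d cm [ 0.069 -0.075  0.117] F [ 0.21  0.52 -2.49] tcp [0.6205 0.0608 0.2487] w 0.3640410134549606 29.85006335307844
nose rail [-0.0007  0.1093] 0.0462 Frail [0.11 0.55]
[284.33401976 156.90553738] [298.80352298 172.07661852]
234 97
249 112
```

View pics/c2.png

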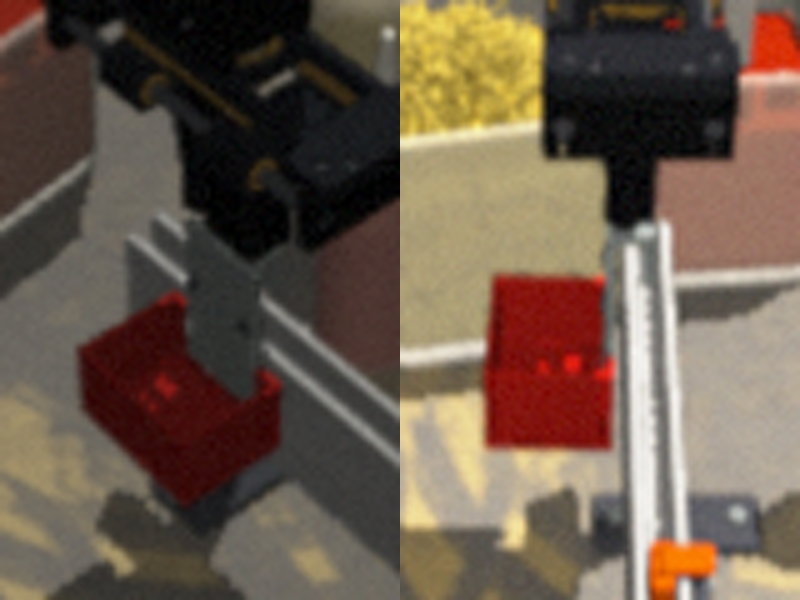

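The picture shows the caddy level above the lip in both views. Side view: bin bottom edge from (487,447) to (611,447), lip top line near column 632. Next I'll fit its pose from the bin corners relative to the rail.

```bash
python3 - <<'E'
from h import *
import pickle
from scipy.optimize import least_squares
a,b=pickle.load(open('c2.pkl','rb'))
A=lambda u,v:(a,np.array([234+(u+.5)/5-.5,97+(v+.5)/5-.5])); B=lambda u,v:(b,np.array([249+(u-400+.5)/5-.5,112+(v+.5)/5-.5]))
x0,x1,y=-.027,.033,.04
pts=[((x0,-y,0),B(487,447)),((x1,-y,0),B(612,447)),((x0,-y,.045),B(487,364)),((x0,y,.045),B(493,276)),
((x0,y,.045),A(80,347)),((x0,y,0),A(81,410)),((x0,-y,0),A(186,505)),((x1,-y,0),A(280,442)),((x1,-y,.045),A(280,374))]
L=np.array([p[0] for p in pts])
def f(p):
    R=Ro.from_euler("ZYX",[p[3],p[4],p[5]]).as_matrix(); W=L@R.T+p[:3]
    return np.concatenate([proj(o[0],w)[0]-o[1] for w,(_,o) in zip(W,pts)])
t=np.radians(YR)
for fx in (1,0):
    g=(lambda p:np.r_[f(p),(p[4:]-0)*1e4*fx,(p[3]-t)*1e4*fx])
    p=least_squares(g,[.585,.067,.11,t,0,0],loss="soft_l1").x
    R=Ro.from_euler("ZYX",p[3:]).as_matrix(); n=p[:3]+R@[.047,0,.078]
    print(np.degrees(p[3:]).round(2),"nose rail",(MR().T@(n[:2]-PR)).round(4),round(n[2]-.145,4),f(p).round(1).tolist())
E
```

```text
[-10.66   0.    -0.  ] nose rail [-0.0019  0.1109] 0.0473 [0.2, -0.1, 0.6, 0.1, -0.2, 1.3, -0.2, -1.2, -0.8, -0.3, -0.3, -0.3, 0.0, -0.0, 0.2, -0.0, 0.6, 1.1]
[-11.38   0.46  -3.34] nose rail [-0.0011  0.1142] 0.0455 [0.0, -0.5, 0.5, 0.1, -0.2, 0.2, 0.3, -0.5, -1.0, -0.0, 0.1, 0.6, -0.0, -0.2, 0.4, 0.1, 0.2, 0.5]
```

Emit:
arm_command(deltas=[[0, 0.003, 0, 0.1, 0, 0.3, 1], [0, 0.003, 0, 0.13, 0, 0.8, 1], [0, 0.003, 0, 0.13, 0, 1.3, 1], [0, 0.003, 0, 0.13, 0, 1.8, 1], [0, 0.003, 0, 0.13, 0, 2.2, 1], [0, 0.003, 0, 0.13, 0, 2.5, 1], [0, 0.003, 0, 0.13, 0, 2.6, 1], [0, 0.003, 0, 0.13, 0, 2.6, 1]])

```text
time_s: 5.63
tcp_pos: [0.622, 0.0607, 0.2241]
ee_rot: [[0.983, -0.185, 0.002], [-0.185, -0.983, -0.001], [0.002, 0.0, -1.0]]
wrist_force: [-0.6, -0.3, -2.9]
gripper_width: 0.36
gripper_force: 29.8
```

Emit:
arm_command(deltas=[[0, 0, 0, 0, 0, 0.1, 1], [0, 0, 0, 0, 0, 0.2, 1], [0, 0, 0, 0, 0, 0.3, 1], [0, 0, 0, 0, 0, 0.4, 1], [0, 0, 0, 0, 0, 0.45, 1], [0, 0, 0, 0, 0, 0.5, 1], [0, 0, 0, 0, 0, 0.55, 1], [0, 0, 0, 0, 0, 0.6, 1]])

```text
time_s: 6.3
tcp_pos: [0.6222, 0.0607, 0.2185]
ee_rot: [[0.983, -0.185, 0.003], [-0.185, -0.983, -0.001], [0.003, -0.0, -1.0]]
wrist_force: [-0.9, -0.0, -3.5]
gripper_width: 0.362
gripper_force: 29.8
```

```bash
python3 -c "
from h import *
gonose(0,.11,.0)"
```

```text
t 6.3 rv [-0.     -0.0031  0.    ] d cm [-0.103 -0.053  1.604] F [-0.93 -0.01 -3.54] tcp [0.6222 0.0607 0.2185] w 0.3621431232658295 29.849447129527107
nose rail [0.001  0.1095] 0.016 Frail [-0.91 -0.18]
```

Now the nose is at lip height with no contact felt; going on in small steps.

Emit:
arm_command(deltas=[[0, 0, 0, 0, 0, 0.05, 1], [0, 0, 0, 0, 0, 0.1, 1], [0, 0, 0, 0, 0, 0.15, 1], [0, 0, 0, 0, 0, 0.2, 1], [0, 0, 0, 0, 0, 0.25, 1], [0, 0, 0, 0, 0, 0.3, 1], [0, 0, 0, 0, 0, 0.35, 1], [0, 0, 0, 0, 0, 0.4, 1]])

```text
time_s: 6.97
tcp_pos: [0.6222, 0.0607, 0.2145]
ee_rot: [[0.983, -0.185, 0.003], [-0.185, -0.983, -0.001], [0.003, -0.0, -1.0]]
wrist_force: [0.5, -2.2, -2.2]
gripper_width: 0.367
gripper_force: 29.8
```

```bash
python3 -c "
from h import *
gonose(0,.11,.0)"
```

```text
t 6.97 rv [-0.     -0.003   0.0001] d cm [-0.1   -0.052  1.202] F [ 0.51 -2.24 -2.18] tcp [0.6222 0.0607 0.2145] w 0.3669326001191719 29.84946065582335
nose rail [0.001  0.1095] 0.012 Frail [ 0.91 -2.11]
```

Emit:
arm_command(deltas=[[0, 0, 0, 0, 0, 0.05, 1], [0, 0, 0, 0, 0, 0.1, 1], [0, 0, 0, 0, 0, 0.15, 1], [0, 0, 0, 0, 0, 0.2, 1], [0, 0, 0, 0, 0, 0.25, 1], [0, 0, 0, 0, 0, 0.3, 1], [0, 0, 0, 0, 0, 0.35, 1], [0, 0, 0, 0, 0, 0.4, 1]])

```text
time_s: 7.63
tcp_pos: [0.6222, 0.0607, 0.2105]
ee_rot: [[0.983, -0.185, 0.003], [-0.185, -0.983, -0.001], [0.003, 0.0, -1.0]]
wrist_force: [-0.0, 0.4, -3.0]
gripper_width: 0.363
gripper_force: 29.8
```

Emit:
arm_command(deltas=[[0, 0, 0, 0, 0, 0.05, 1], [0, 0, 0, 0, 0, 0.1, 1], [0, 0, 0, 0, 0, 0.15, 1], [0, 0, 0, 0, 0, 0.2, 1], [0, 0, 0, 0, 0, 0.25, 1], [0, 0, 0, 0, 0, 0.3, 1], [0, 0, 0, 0, 0, 0.35, 1], [0, 0, 0, 0, 0, 0.4, 1]])

```text
time_s: 8.3
tcp_pos: [0.6222, 0.0607, 0.2065]
ee_rot: [[0.983, -0.185, 0.003], [-0.185, -0.983, -0.001], [0.003, 0.0, -1.0]]
wrist_force: [-0.0, 0.6, -3.3]
gripper_width: 0.362
gripper_force: 29.8
```

```bash
python3 -c "
from h import *
gonose(0,.11,.0)"
```

```text
t 8.3 rv [ 0.    -0.003  0.   ] d cm [-0.101 -0.053  0.399] F [-0.01  0.58 -3.28] tcp [0.6222 0.0607 0.2065] w 0.3617397776734657 29.849415177013725
nose rail [0.001  0.1095] 0.004 Frail [-0.12  0.57]
```

Emit:
arm_command(deltas=[[0, 0, 0, 0, 0, 0.04, 1], [0, 0, 0, 0, 0, 0.08, 1], [0, 0, 0, 0, 0, 0.12, 1], [0, 0, 0, 0, 0, 0.16, 1], [0, 0, 0, 0, 0, 0.2, 1]])

```text
time_s: 8.72
tcp_pos: [0.6222, 0.0607, 0.2045]
ee_rot: [[0.983, -0.185, 0.003], [-0.185, -0.983, -0.001], [0.003, -0.0, -1.0]]
wrist_force: [-0.4, -0.3, -3.2]
gripper_width: 0.368
gripper_force: 29.8
```

Emit:
arm_command(deltas=[[0, 0, 0, 0, 0, 0.03, 1], [0, 0, 0, 0, 0, 0.06, 1], [0, 0, 0, 0, 0, 0.08, 1], [0, 0, 0, 0, 0, 0.1, 1]])

```text
time_s: 9.05
tcp_pos: [0.6222, 0.0607, 0.2035]
ee_rot: [[0.983, -0.185, 0.003], [-0.185, -0.983, -0.001], [0.003, -0.0, -1.0]]
wrist_force: [-1.0, -0.4, -3.6]
gripper_width: 0.363
gripper_force: 29.8
```

Emit:
arm_command(deltas=[[0, 0, 0, 0, 0, 0.02, 1], [0, 0, 0, 0, 0, 0.04, 1], [0, 0, 0, 0, 0, 0.05, 1]])

```text
time_s: 9.3
tcp_pos: [0.6222, 0.0607, 0.203]
ee_rot: [[0.983, -0.185, 0.003], [-0.185, -0.983, -0.001], [0.003, 0.0, -1.0]]
wrist_force: [-0.2, -0.1, -2.6]
gripper_width: 0.368
gripper_force: 29.8
```

Emit:
arm_command(deltas=[[0, 0, 0, 0, 0, 0.02, 1], [0, 0, 0, 0, 0, 0.04, 1], [0, 0, 0, 0, 0, 0.05, 1]])

```text
time_s: 9.55
tcp_pos: [0.6222, 0.0607, 0.2025]
ee_rot: [[0.983, -0.185, 0.003], [-0.185, -0.983, -0.001], [0.003, 0.0, -1.0]]
wrist_force: [0.0, -0.0, -2.5]
gripper_width: 0.361
gripper_force: 29.8
```

Emit:
arm_command(deltas=[[0, 0, 0, 0, 0, 0.02, 1], [0, 0, 0, 0, 0, 0.04, 1], [0, 0, 0, 0, 0, 0.05, 1]])

```text
time_s: 9.8
tcp_pos: [0.6222, 0.0607, 0.2022]
ee_rot: [[0.983, -0.185, 0.003], [-0.185, -0.983, -0.001], [0.003, 0.0, -1.0]]
wrist_force: [0.1, 0.2, -1.1]
gripper_width: 0.365
gripper_force: 29.8
```

Emit:
arm_command(deltas=[[0, 0, 0, 0, 0, 0.02, 1], [0, 0, 0, 0, 0, 0.04, 1]])

```text
time_s: 9.97
tcp_pos: [0.6223, 0.0607, 0.2021]
ee_rot: [[0.983, -0.185, 0.003], [-0.185, -0.983, -0.001], [0.003, 0.0, -1.0]]
wrist_force: [-1.5, 0.4, 0.4]
gripper_width: 0.365
gripper_force: 29.8
```

Emit:
arm_command(deltas=[[0, 0, 0, 0, 0, 0.02, 1], [0, 0, 0, 0, 0, 0.04, 1], [0, 0, 0, 0, 0, 0.06, 1]])

```text
time_s: 10.22
tcp_pos: [0.6223, 0.0607, 0.2021]
ee_rot: [[0.983, -0.185, 0.004], [-0.185, -0.983, -0.001], [0.004, -0.0, -1.0]]
wrist_force: [-1.9, 0.9, 4.4]
gripper_width: 0.362
gripper_force: 29.8
```

Emit:
arm_command(deltas=[[0, 0, 0, 0, 0, 0.02, 1], [0, 0, 0, 0, 0, 0.04, 1], [0, 0, 0, 0, 0, 0.04, 1]])

```text
time_s: 10.47
tcp_pos: [0.6224, 0.0607, 0.2021]
ee_rot: [[0.983, -0.185, 0.004], [-0.185, -0.983, -0.001], [0.004, -0.0, -1.0]]
wrist_force: [-3.0, 0.4, 5.9]
gripper_width: 0.371
gripper_force: 29.8
```

Emit:
arm_command(deltas=[[0, 0, 0, 0, 0, 0.02, 1], [0, 0, 0, 0, 0, 0.04, 1], [0, 0, 0, 0, 0, 0.04, 1], [0, 0, 0, 0, 0, 0.04, 1], [0, 0, 0, 0, 0, 0.04, 1], [0, 0, 0, 0, 0, 0.04, 1]])

```text
time_s: 10.97
tcp_pos: [0.6224, 0.0607, 0.202]
ee_rot: [[0.983, -0.184, 0.004], [-0.184, -0.983, -0.001], [0.004, -0.0, -1.0]]
wrist_force: [-2.8, 1.1, 6.4]
gripper_width: 0.367
gripper_force: 29.8
```

```bash
python3 -c "
from h import *
gonose(0,.11,.0)
print(sense()['moment'])
a=capture('scene');b=capture('side')
def crop(c,u):
    x,y=int(u[0])-50,int(u[1])-60; return cv2.resize(c['pixels'][y:y+120,x:x+80],None,fx=5,fy=5,interpolation=cv2.INTER_CUBIC)
u=proj(a,np.r_[PR+MR()@[0,.11],.15])[0];v=proj(b,np.r_[PR+MR()@[0,.11],.15])[0]
cv2.imwrite('pics/c3.png',np.hstack([crop(a,u),crop(b,v)]))"
```

```text
t 10.97 rv [-0.0002 -0.0044  0.0006] d cm [-0.114 -0.052 -0.047] F [-2.78  1.07  6.38] tcp [0.6224 0.0607 0.202 ] w 0.3669730166156489 29.84673573402688
nose rail [0.0011 0.1095] -0.0005 Frail [-2.93  0.54]
[ 0.17518101  1.14213457 -0.00172015]
```

View pics/c3.png

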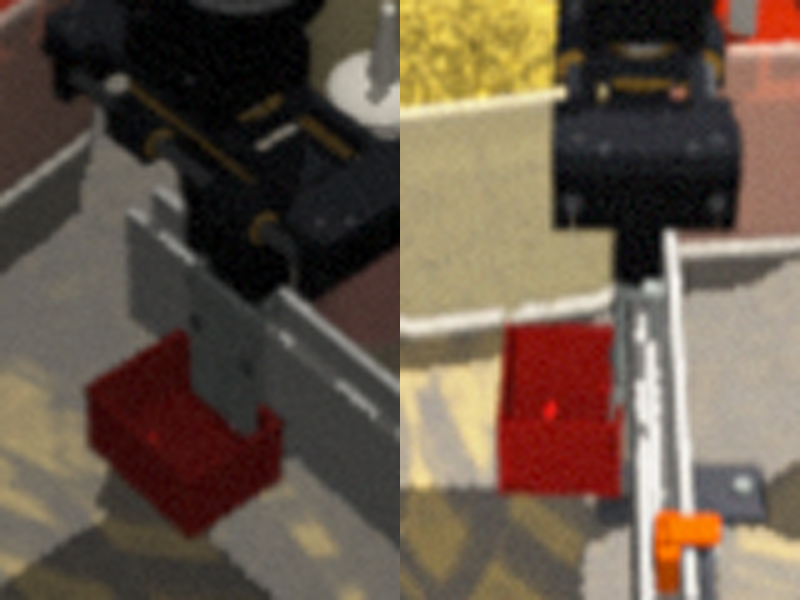

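The pictures show the back plate in front of the lip and the hook behind it, in the channel. I'll ease the press up to about 10 N, hold it there, and then relax.

Emit:
arm_command(deltas=[[0, 0, 0, -0.03, 0, 0.02, 1], [0, 0, 0, -0.05, 0, 0.04, 1], [0, 0, 0, -0.05, 0, 0.05, 1], [0, 0, 0, -0.05, 0, 0.05, 1], [0, 0, 0, -0.05, 0, 0.05, 1], [0, 0, 0, -0.05, 0, 0.05, 1]])

```text
time_s: 11.57
tcp_pos: [0.6222, 0.0607, 0.202]
ee_rot: [[0.983, -0.184, 0.005], [-0.184, -0.983, -0.001], [0.006, -0.0, -1.0]]
wrist_force: [-4.2, 0.4, 8.2]
gripper_width: 0.366
gripper_force: 29.9
```

```bash
python3 -c "
from h import *
gonose(0,.11,.0)"
```

```text
t 11.57 rv [-0.0002 -0.0055  0.0007] d cm [-0.101 -0.055 -0.052] F [-4.21  0.38  8.2 ] tcp [0.6222 0.0607 0.202 ] w 0.3660361583771759 29.850821621948853
nose rail [0.001  0.1095] -0.0005 Frail [-4.21 -0.41]
```

Emit:
arm_command(deltas=[[0, 0, 0, 0, 0, -0.06, 1], [0, 0, 0, 0, 0, -0.12, 1], [0, 0, 0, 0, 0, -0.16, 1], [0, 0, 0, 0, 0, -0.16, 1]])

```text
time_s: 11.9
tcp_pos: [0.6222, 0.0607, 0.202]
ee_rot: [[0.983, -0.185, 0.004], [-0.185, -0.983, -0.001], [0.004, -0.0, -1.0]]
wrist_force: [-1.4, -0.3, 5.1]
gripper_width: 0.365
gripper_force: 29.9
```

```bash
python3 -c "
from h import *
gonose(0,.11,.0)"
```

```text
t 11.9 rv [-0.0002 -0.0044  0.0002] d cm [-0.094 -0.055 -0.049] F [-1.43 -0.33  5.09] tcp [0.6222 0.0607 0.202 ] w 0.3646737072814855 29.852977126138285
nose rail [0.0009 0.1095] -0.0005 Frail [-1.34 -0.59]
```

Emit:
arm_command(deltas=[[0, 0, 0, 0, 0, -0.04, 1], [0, 0, 0, 0, 0, -0.08, 1], [0, 0, 0, 0, 0, -0.08, 1], [0, 0, 0, 0, 0, -0.08, 1]])

```text
time_s: 12.23
tcp_pos: [0.6221, 0.0608, 0.2021]
ee_rot: [[0.983, -0.185, 0.004], [-0.185, -0.983, -0.001], [0.004, -0.0, -1.0]]
wrist_force: [-0.8, -1.4, 2.5]
gripper_width: 0.367
gripper_force: 29.9
```

```bash
python3 -c "
from h import *
gonose(0,.11,.0)"
```

```text
t 12.23 rv [-0.0001 -0.0037  0.0001] d cm [-0.086 -0.049 -0.043] F [-0.78 -1.38  2.48] tcp [0.6221 0.0608 0.2021] w 0.36678489593011404 29.858075809897855
nose rail [0.0009 0.1095] -0.0004 Frail [-0.51 -1.5 ]
```

Emit:
arm_command(deltas=[[0, 0, 0, -0.03, 0.2, -0.04, 1], [0, 0, 0, -0.03, 0.5, -0.06, 1], [0, 0, 0, -0.03, 0.8, -0.06, 1], [0, 0, 0, -0.03, 1.2, -0.06, 1], [0, 0, 0, -0.03, 1.6, -0.06, 1], [0, 0, 0, -0.03, 2.0, -0.06, 1], [0, 0, 0, -0.03, 2.4, -0.06, 1], [0, 0, 0, -0.03, 2.7, -0.06, 1]])

```text
time_s: 12.9
tcp_pos: [0.6158, 0.0335, 0.2022]
ee_rot: [[0.983, -0.186, 0.001], [-0.186, -0.983, -0.001], [0.001, 0.001, -1.0]]
wrist_force: [0.1, 0.5, -1.3]
gripper_width: 0.365
gripper_force: 29.8
```

```bash
python3 -c "
from h import *
gonose(0,.018,.0)"
```

```text
t 12.9 rv [ 0.0007 -0.0015 -0.0005] d cm [ 0.031  6.354 -0.026] F [ 0.05  0.51 -1.32] tcp [0.6158 0.0335 0.2022] w 0.365479811375197 29.845410516718403
nose rail [-0.0003  0.0815] -0.0003 Frail [-0.04  0.51]
```

Emit:
arm_command(deltas=[[0, 0, 0, 0.03, 0.5, 0, 1], [0, 0, 0, 0.03, 1.0, 0.02, 1], [0, 0, 0, 0.03, 1.5, 0.02, 1], [0, 0, 0, 0.03, 2.0, 0.02, 1], [0, 0, 0, 0.03, 2.5, 0.02, 1], [0, 0, 0, 0.03, 3.0, 0.02, 1], [0, 0, 0, 0.03, 3.4, 0.02, 1], [0, 0, 0, 0.03, 3.8, 0.02, 1]])

```text
time_s: 13.57
tcp_pos: [0.6095, -0.0036, 0.2024]
ee_rot: [[0.983, -0.185, 0.003], [-0.185, -0.983, -0.001], [0.003, 0.0, -1.0]]
wrist_force: [-0.8, 0.5, -2.8]
gripper_width: 0.366
gripper_force: 29.8
```

Emit:
arm_command(deltas=[[0, 0, 0, 0, 0.4, 0, 1], [0, 0, 0, 0, 0.8, 0, 1], [0, 0, 0, 0, 1.2, 0, 1], [0, 0, 0, 0, 1.5, 0, 1], [0, 0, 0, 0, 1.8, 0, 1], [0, 0, 0, 0, 2.1, 0, 1], [0, 0, 0, 0, 2.3, 0, 1], [0, 0, 0, 0, 2.5, 0, 1]])

```text
time_s: 14.23
tcp_pos: [0.6051, -0.0278, 0.2026]
ee_rot: [[0.983, -0.185, 0.003], [-0.185, -0.983, -0.001], [0.003, -0.0, -1.0]]
wrist_force: [0.6, 0.7, -3.2]
gripper_width: 0.362
gripper_force: 29.8
```

```bash
python3 -c "
from h import *
gonose(0,.0,.0)"
```

```text
t 14.23 rv [-0.     -0.003   0.0001] d cm [-0.05   1.929  0.006] F [ 0.6   0.73 -3.18] tcp [ 0.6051 -0.0278  0.2026] w 0.36152118815490164 29.84986748895608
nose rail [0.0005 0.0193] 0.0001 Frail [0.46 0.83]
```

Emit:
arm_command(deltas=[[0, 0, 0, 0, 0.15, 0.03, 1], [0, 0, 0, 0, 0.3, 0.06, 1], [0, 0, 0, 0, 0.45, 0.06, 1], [0, 0, 0, 0, 0.6, 0.06, 1], [0, 0, 0, 0, 0.75, 0.06, 1], [0, 0, 0, 0, 0.9, 0.07, 1], [0, 0, 0, 0, 1.05, 0.07, 1], [0, 0, 0, 0, 1.2, 0.07, 1]])

```text
time_s: 14.9
tcp_pos: [0.6031, -0.0394, 0.2021]
ee_rot: [[0.983, -0.185, 0.004], [-0.185, -0.983, -0.0], [0.004, -0.0, -1.0]]
wrist_force: [-0.1, 1.2, -1.8]
gripper_width: 0.362
gripper_force: 29.8
```

Emit:
arm_command(deltas=[[0, 0, 0, 0, 0.15, 0, 1], [0, 0, 0, 0, 0.3, 0, 1], [0, 0, 0, 0, 0.45, 0.01, 1], [0, 0, 0, 0, 0.6, 0.01, 1], [0, 0, 0, 0, 0.75, 0.01, 1], [0, 0, 0, 0, 0.9, 0.01, 1], [0, 0, 0, 0, 1.05, 0.02, 1], [0, 0, 0, 0, 1.2, 0.02, 1]])

```text
time_s: 15.57
tcp_pos: [0.601, -0.0512, 0.2021]
ee_rot: [[0.983, -0.185, 0.004], [-0.185, -0.983, -0.0], [0.004, -0.0, -1.0]]
wrist_force: [0.5, 2.6, 0.7]
gripper_width: 0.368
gripper_force: 29.8
```

```bash
python3 -c "
from h import *
gonose(0,.0,.0)"
```

```text
t 15.57 rv [-0.0005 -0.0041  0.0002] d cm [-0.083 -0.444 -0.044] F [0.49 2.63 0.68] tcp [ 0.601  -0.0512  0.2021] w 0.36750346386158256 29.831387540325522
nose rail [ 0.0008 -0.0044] -0.0004 Frail [-0.01  2.67]
```

Emit:
arm_command(deltas=[[0, 0, 0, 0, 0.15, 0, 1], [0, 0, 0, 0, 0.3, -0.02, 1], [0, 0, 0, 0, 0.45, -0.02, 1], [0, 0, 0, 0, 0.6, -0.02, 1], [0, 0, 0, 0, 0.75, -0.02, 1], [0, 0, 0, 0, 0.9, -0.02, 1], [0, 0, 0, 0, 1.05, -0.02, 1], [0, 0, 0, 0, 1.2, -0.02, 1]])

```text
time_s: 16.23
tcp_pos: [0.5986, -0.0631, 0.202]
ee_rot: [[0.983, -0.185, 0.003], [-0.185, -0.983, -0.0], [0.003, -0.0, -1.0]]
wrist_force: [1.4, 3.5, 3.3]
gripper_width: 0.368
gripper_force: 29.8
```

Emit:
arm_command(deltas=[[0, 0, 0, 0, 0.12, 0, 1], [0, 0, 0, 0, 0.24, 0, 1], [0, 0, 0, 0, 0.36, 0, 1], [0, 0, 0, 0, 0.48, 0, 1], [0, 0, 0, 0, 0.6, 0, 1], [0, 0, 0, 0, 0.7, 0, 1]])

```text
time_s: 16.73
tcp_pos: [0.5973, -0.07, 0.202]
ee_rot: [[0.983, -0.185, 0.003], [-0.185, -0.983, -0.001], [0.003, -0.0, -1.0]]
wrist_force: [1.2, 3.6, 4.2]
gripper_width: 0.364
gripper_force: 29.8
```

```bash
python3 -c "
from h import *
gonose(0,.0,.0)"
```

```text
t 16.73 rv [-0.0001 -0.0035  0.0001] d cm [-0.065 -2.357 -0.048] F [1.2  3.61 4.2 ] tcp [ 0.5973 -0.07    0.202 ] w 0.36361618630112696 29.82569165993482
nose rail [ 0.0007 -0.0236] -0.0005 Frail [0.51 3.77]
```

Emit:
arm_command(deltas=[[0, 0, 0, 0, 0.1, -0.05, 1], [0, 0, 0, 0, 0.2, -0.1, 1], [0, 0, 0, 0, 0.3, -0.12, 1], [0, 0, 0, 0, 0.4, -0.12, 1], [0, 0, 0, 0, 0.5, -0.12, 1]])

```text
time_s: 17.15
tcp_pos: [0.5954, -0.0752, 0.2022]
ee_rot: [[0.983, -0.185, 0.0], [-0.185, -0.983, -0.001], [0.001, 0.001, -1.0]]
wrist_force: [-0.7, 1.0, -1.1]
gripper_width: 0.362
gripper_force: 29.8
```

Emit:
arm_command(deltas=[[0, 0, 0, 0, 0.1, 0, 1], [0, 0, 0, 0, 0.2, 0, 1], [0, 0, 0, 0, 0.3, 0, 1], [0, 0, 0, 0, 0.4, 0, 1], [0, 0, 0, 0, 0.5, 0, 1]])

```text
time_s: 17.57
tcp_pos: [0.5948, -0.0787, 0.2023]
ee_rot: [[0.983, -0.185, 0.002], [-0.185, -0.983, 0.001], [0.001, -0.002, -1.0]]
wrist_force: [0.4, 5.4, -2.5]
gripper_width: 0.367
gripper_force: 29.8
```

```bash
python3 -c "
from h import *
gonose(0,.0,.0)"
```

```text
t 17.57 rv [-0.0017 -0.0014 -0.    ] d cm [ 0.012 -3.266 -0.012] F [ 0.42  5.43 -2.51] tcp [ 0.5948 -0.0787  0.2023] w 0.36744950659988623 29.823247930034995
nose rail [-0.0001 -0.0327] -0.0002 Frail [-0.6   5.42]
```

Emit:
arm_command(deltas=[[0, 0, 0, 0, 0.1, 0.04, 1], [0, 0, 0, 0, 0.2, 0.06, 1], [0, 0, 0, 0, 0.3, 0.06, 1], [0, 0, 0, 0, 0.4, 0.06, 1], [0, 0, 0, 0, 0.5, 0.06, 1], [0, 0, 0, 0, 0.6, 0.06, 1]])

```text
time_s: 18.07
tcp_pos: [0.5938, -0.0845, 0.2022]
ee_rot: [[0.983, -0.185, 0.002], [-0.185, -0.983, 0.001], [0.002, -0.002, -1.0]]
wrist_force: [-1.3, 5.7, -1.3]
gripper_width: 0.363
gripper_force: 29.8
```

```bash
python3 -c "
from h import *
gonose(0,-.05,.0)"
```

```text
t 18.07 rv [-0.0016 -0.0019  0.0003] d cm [ 0.007  1.148 -0.027] F [-1.32  5.69 -1.26] tcp [ 0.5938 -0.0845  0.2022] w 0.36335714402986385 29.82824084814638
nose rail [-0.0001 -0.0385] -0.0003 Frail [-2.35  5.34]
```

Emit:
arm_command(deltas=[[0, 0, 0, 0.02, 0.1, 0, 1], [0, 0, 0, 0.02, 0.2, 0, 1], [0, 0, 0, 0.02, 0.3, 0, 1], [0, 0, 0, 0.02, 0.4, 0, 1], [0, 0, 0, 0.02, 0.5, 0, 1], [0, 0, 0, 0.02, 0.55, 0, 1]])

```text
time_s: 18.57
tcp_pos: [0.5928, -0.0899, 0.2022]
ee_rot: [[0.983, -0.185, 0.002], [-0.185, -0.983, 0.001], [0.002, -0.002, -1.0]]
wrist_force: [-0.2, 6.2, -0.5]
gripper_width: 0.367
gripper_force: 29.8
```

Emit:
arm_command(deltas=[[0, 0, 0, 0, 0.06, 0, 1], [0, 0, 0, 0, 0.12, 0, 1], [0, 0, 0, 0, 0.18, 0, 1], [0, 0, 0, 0, 0.24, 0, 1]])

```text
time_s: 18.9
tcp_pos: [0.5924, -0.0922, 0.2022]
ee_rot: [[0.983, -0.185, 0.002], [-0.185, -0.983, 0.001], [0.001, -0.002, -1.0]]
wrist_force: [-2.3, 6.3, -0.6]
gripper_width: 0.361
gripper_force: 29.8
```

```bash
python3 -c "
from h import *
gonose(0,-.05,.0)"
```

```text
t 18.9 rv [-0.0016 -0.0015  0.0003] d cm [ 0.002  0.365 -0.031] F [-2.32  6.3  -0.65] tcp [ 0.5924 -0.0922  0.2022] w 0.3614294392972706 29.829804848413914
nose rail [-0.     -0.0464] -0.0003 Frail [-3.45  5.77]
```

Emit:
arm_command(deltas=[[0, 0, 0, 0, 0.04, 0, 1], [0, 0, 0, 0, 0.08, 0, 1], [0, 0, 0, 0, 0.12, 0, 1]])

```text
time_s: 19.15
tcp_pos: [0.5922, -0.0934, 0.2022]
ee_rot: [[0.983, -0.185, 0.002], [-0.185, -0.983, 0.001], [0.002, -0.002, -1.0]]
wrist_force: [-0.7, 5.9, -0.8]
gripper_width: 0.364
gripper_force: 29.8
```

Emit:
arm_command(deltas=[[0, 0, 0, 0, 0.04, 0, 1], [0, 0, 0, 0, 0.08, 0, 1], [0, 0, 0, 0, 0.12, 0, 1]])

```text
time_s: 19.4
tcp_pos: [0.592, -0.0946, 0.2022]
ee_rot: [[0.983, -0.185, 0.002], [-0.185, -0.983, 0.001], [0.002, -0.002, -1.0]]
wrist_force: [-1.6, 5.4, -1.3]
gripper_width: 0.366
gripper_force: 29.8
```

Emit:
arm_command(deltas=[[0, 0, 0, 0, 0.04, 0, 1], [0, 0, 0, 0, 0.08, 0, 1], [0, 0, 0, 0, 0.1, 0, 1]])

```text
time_s: 19.65
tcp_pos: [0.5918, -0.0956, 0.2022]
ee_rot: [[0.983, -0.185, 0.002], [-0.185, -0.983, 0.001], [0.002, -0.002, -1.0]]
wrist_force: [-0.7, 5.0, -1.1]
gripper_width: 0.363
gripper_force: 29.8
```

Still moving at about 5 N, so not home yet (nose y ≈ -0.050).

Emit:
arm_command(deltas=[[0, 0, 0, 0, 0.04, 0, 1], [0, 0, 0, 0, 0.08, 0.01, 1], [0, 0, 0, 0, 0.1, 0.01, 1]])

```text
time_s: 19.9
tcp_pos: [0.5916, -0.0965, 0.2022]
ee_rot: [[0.983, -0.185, 0.002], [-0.185, -0.983, 0.001], [0.002, -0.002, -1.0]]
wrist_force: [-0.2, 6.4, -0.9]
gripper_width: 0.362
gripper_force: 29.8
```

Emit:
arm_command(deltas=[[0, 0, 0, 0, 0.04, 0, 1], [0, 0, 0, 0, 0.08, 0, 1], [0, 0, 0, 0, 0.1, 0, 1]])

```text
time_s: 20.15
tcp_pos: [0.5916, -0.0966, 0.2022]
ee_rot: [[0.983, -0.185, 0.003], [-0.185, -0.983, 0.003], [0.002, -0.003, -1.0]]
wrist_force: [-1.2, 9.0, 1.0]
gripper_width: 0.364
gripper_force: 29.8
```

Emit:
arm_command(deltas=[[0, 0, 0, 0, 0.03, 0, 1], [0, 0, 0, 0, 0.06, 0, 1], [0, 0, 0, 0, 0.06, 0, 1], [0, 0, 0, 0, 0.06, 0, 1], [0, 0, 0, 0, 0.06, 0, 1]])

```text
time_s: 20.57
tcp_pos: [0.5916, -0.0967, 0.2023]
ee_rot: [[0.983, -0.184, 0.003], [-0.184, -0.983, 0.003], [0.002, -0.004, -1.0]]
wrist_force: [-1.5, 10.3, 0.1]
gripper_width: 0.372
gripper_force: 29.8
```

```bash
python3 -c "
from h import *
gonose(0,-.05,.0); s=sense(); print(s['moment'])
b=capture('side');print(b['pixels'].shape)
v=proj(b,np.r_[PR+MR()@[0,-.06],.15])[0]; x,y=int(v[0])-60,int(v[1])-60
cv2.imwrite('pics/c4.png',cv2.resize(b['pixels'][y:y+120,x:x+120],None,fx=4,fy=4,interpolation=cv2.INTER_CUBIC))"
```

```text
t 20.57 rv [-0.0038 -0.0022  0.0007] d cm [-0.002 -0.094 -0.024] F [-1.49 10.32  0.12] tcp [ 0.5916 -0.0967  0.2023] w 0.372228719996192 29.815751323476434
nose rail [ 0.     -0.0509] -0.0002 Frail [-3.38  9.86]
[3.18544585 0.39144846 0.07740016]
(420, 560, 3)
```

View pics/c4.png

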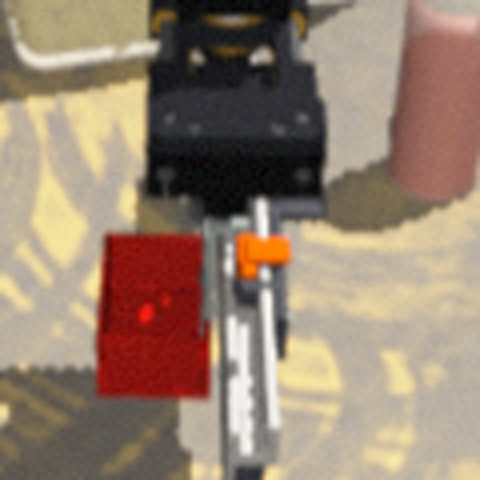

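The picture shows the orange stop (265,250) pushed up against its dark end block (255,288), with the caddy level and its hook in the channel. I'll push slightly harder, hold, then relax.

Emit:
arm_command(deltas=[[0, 0, 0, 0, 0.03, 0, 1], [0, 0, 0, 0, 0.06, 0, 1], [0, 0, 0, 0, 0.06, 0, 1], [0, 0, 0, 0, 0.06, 0, 1], [0, 0, 0, 0, 0.06, 0, 1], [0, 0, 0, 0, 0.06, 0, 1]])

```text
time_s: 21.12
tcp_pos: [0.5916, -0.0968, 0.2023]
ee_rot: [[0.983, -0.184, 0.003], [-0.184, -0.983, 0.004], [0.002, -0.005, -1.0]]
wrist_force: [-1.5, 11.6, 0.8]
gripper_width: 0.368
gripper_force: 29.8
```

Emit:
arm_command(deltas=[[0, 0, 0, 0, -0.05, -0.01, 1], [0, 0, 0, 0, -0.1, -0.02, 1], [0, 0, 0, 0, -0.15, -0.02, 1], [0, 0, 0, 0, -0.2, -0.02, 1], [0, 0, 0, 0, -0.2, -0.02, 1], [0, 0, 0, 0, -0.2, -0.02, 1]])

```text
time_s: 21.62
tcp_pos: [0.5916, -0.0965, 0.2022]
ee_rot: [[0.983, -0.185, 0.002], [-0.185, -0.983, 0.002], [0.002, -0.002, -1.0]]
wrist_force: [-1.0, 7.0, -1.2]
gripper_width: 0.367
gripper_force: 29.8
```

```bash
python3 -c "
from h import *
gonose(0,-.05,.0)"
```

```text
t 21.62 rv [-0.0019 -0.0015  0.0004] d cm [ 0.    -0.072 -0.028] F [-0.98  7.02 -1.18] tcp [ 0.5916 -0.0965  0.2022] w 0.3666965231338604 29.82346914941445
nose rail [-0.     -0.0507] -0.0003 Frail [-2.26  6.72]
```

Emit:
arm_command(deltas=[[0, 0, 0, -0.03, -0.1, 0, 1], [0, 0, 0, -0.05, -0.2, 0, 1], [0, 0, 0, -0.05, -0.25, 0, 1], [0, 0, 0, -0.05, -0.25, 0, 1]])

```text
time_s: 21.95
tcp_pos: [0.5919, -0.0958, 0.2024]
ee_rot: [[0.983, -0.185, 0.002], [-0.185, -0.983, -0.001], [0.003, 0.001, -1.0]]
wrist_force: [0.9, -0.1, -3.2]
gripper_width: 0.363
gripper_force: 29.8
```

```bash
python3 -c "
from h import *
gonose(0,-.05,.0)"
```

```text
t 21.95 rv [ 0.0008 -0.0026  0.    ] d cm [-0.016  0.005 -0.009] F [ 0.85 -0.08 -3.18] tcp [ 0.5919 -0.0958  0.2024] w 0.363251479467796 29.849018300883472
nose rail [ 0.0002 -0.0499] -0.0001 Frail [0.85 0.08]
```

Emit:
arm_command(deltas=[[0, 0, 0, 0, 0, 0.03, 1], [0, 0, 0, 0, 0, 0.03, 0.2], [0, 0, 0, 0, 0, 0.03, 0], [0, 0, 0, 0, 0, 0.03, -0.1], [0, 0, 0, 0, 0, 0.03, -0.2], [0, 0, 0, 0, 0, 0.03, -0.2], [0, 0, 0, 0, 0, 0.03, -0.2], [0, 0, 0, 0, 0, 0.03, -0.2]])

```text
time_s: 22.62
tcp_pos: [0.5921, -0.0954, 0.2024]
ee_rot: [[0.983, -0.185, 0.003], [-0.185, -0.983, -0.001], [0.003, -0.0, -1.0]]
wrist_force: [0.1, 0.3, 0.5]
gripper_width: 0.596
gripper_force: 0.0
```

```bash
python3 -c "
from h import *
gonose(0,-.05,.0)"
```

```text
t 22.62 rv [-0.     -0.0032  0.0001] d cm [-0.025  0.047 -0.012] F [0.14 0.34 0.47] tcp [ 0.5921 -0.0954  0.2024] w 0.596415814376419 0.0
nose rail [ 0.0003 -0.0495] -0.0001 Frail [0.08 0.37]
```

Released cleanly; withdrawing straight up.

Emit:
arm_command(deltas=[[0, 0, 0, 0, 0, -0.3, -0.2], [0, 0, 0, 0, 0, -1, -0.2], [0, 0, 0, 0, 0, -2, -0.2], [0, 0, 0, 0, 0, -3.5, -0.2], [0, 0, 0, 0, 0, -5, -0.2], [0, 0, 0, 0, 0, -7, -0.2], [0, 0, 0, 0, 0, -8, -0.2], [0, 0, 0, 0, 0, -8, -0.2]])

```text
time_s: 23.28
tcp_pos: [0.5933, -0.0955, 0.2862]
ee_rot: [[0.983, -0.185, 0.01], [-0.185, -0.983, -0.001], [0.01, -0.001, -1.0]]
wrist_force: [0.2, -0.2, 0.2]
gripper_width: 0.602
gripper_force: 0.0
```

Emit:
arm_command(deltas=[[0, 0, 0, 0, 0, 0, -0.2], [0, 0, 0, 0, 0, 0, -0.2], [0, 0, 0, 0, 0, 0, -0.2], [0, 0, 0, 0, 0, 0, -0.2], [0, 0, 0, 0, 0, 0, -0.2], [0, 0, 0, 0, 0, 0, -0.2], [0, 0, 0, 0, 0, 0, -0.2], [0, 0, 0, 0, 0, 0, -0.2]])

```text
time_s: 23.95
tcp_pos: [0.5918, -0.0953, 0.2821]
ee_rot: [[0.983, -0.185, 0.003], [-0.185, -0.983, -0.001], [0.003, 0.0, -1.0]]
wrist_force: [0.5, 0.2, -0.1]
gripper_width: 0.6
gripper_force: 0.0
```

```bash
python3 -c "
from h import *
a=capture('scene');b=capture('side')
def crop(c):
    v=proj(c,np.r_[PR+MR()@[0,-.05],.15])[0]; x,y=int(v[0])-50,int(v[1])-60
    return cv2.resize(c['pixels'][y:y+120,x:x+100],None,fx=4,fy=4,interpolation=cv2.INTER_CUBIC)
cv2.imwrite('pics/c5.png',np.hstack([crop(a),crop(b)]))"
```

```text
(no output)
```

View pics/c5.png

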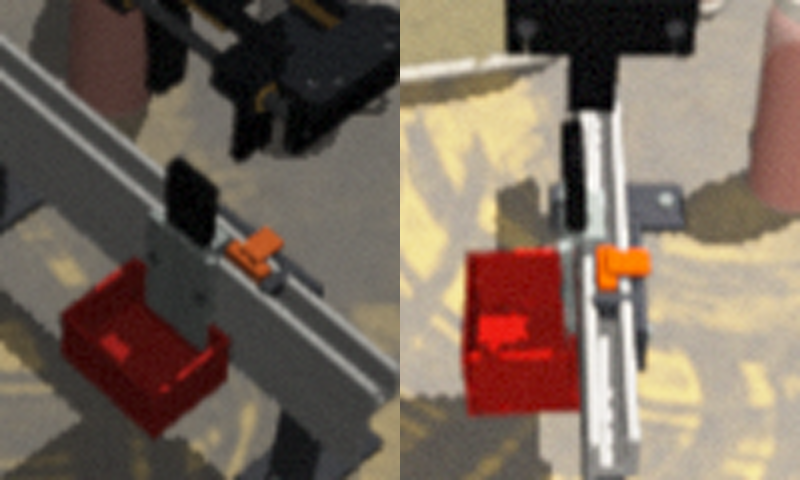

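The caddy hangs upright with its hook behind the lip. The stop is home against its end block (scene crop (258,255), side crop (620,265)), and the gripper is clear above. Handing in.

```bash
python3 -c "
from h import *
print(finish_job())"
```

```text
the job is handed in; nothing more can be done
None
```

The job is handed in, with no verdict returned: the caddy hangs released on the rail with its hook behind the lip and the stop pushed home, after measured presses of about 10 N on rail and stop, and I saw no sign that the tin, jar or bottle was touched.

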